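# Find the heavy end and clamp the cases

### The job

Each sealed orange case has its ballast hidden in one end. Lift every case by its swing handle to see which end hangs low, and stand it heavy end down on the bed of the bench clamp, between the jaws; only when all of them stand there, turn the crank clockwise until the sliding jaw holds every case firmly against the fixed jaw, then let go. Leave the dish of screws where it is.

Things in the scene. Friction and masses are not known exactly. Their poses are not given: they have to be found in the camera images.
- case_1: sealed orange plastic case 90 x 46 x 40 mm (along its x, y, z) with two thin black bands, 0.3 to 0.5 kg, most of it hidden in one end (+x or -x; cases differ, both ends look the same). Origin: centre of its underside when it lies flat, z up. When it stands on end, the origin is 45 mm above what it stands on. It may be absent
- case_1_handle (a joint): swing handle of case_1, hinged along the case's y at mid-length, 34 mm above the underside. 0 = square to the top; -1.57 = handle points to the case's -x end, +1.57 = to +x. Slight friction (0.01 N m) holds it where it is left. Hung by it, the case tilts 50 to 60 degrees, heavy end low: about -1.0 when the +x end is heavy, about +1.0 when the -x end is
- case_1_grip (a point): centre of the black grip bar of case_1's handle, 75 mm from the hinge. The bar is 12 mm thick, 14 mm deep and 47 mm long, lying along the case's y; steel arms 10 x 3 mm run down from its ends, flush with the case's sides. Axes as the handle's (z from hinge to bar, y along bar)
- case_2: sealed orange plastic case 90 x 46 x 40 mm (along its x, y, z) with two thin black bands, 0.3 to 0.5 kg, most of it hidden in one end (+x or -x; cases differ, both ends look the same). Origin: centre of its underside when it lies flat, z up. When it stands on end, the origin is 45 mm above what it stands on. It may be absent
- case_2_handle (a joint): swing handle of case_2, hinged along the case's y at mid-length, 34 mm above the underside. 0 = square to the top; -1.57 = handle points to the case's -x end, +1.57 = to +x. Slight friction (0.01 N m) holds it where it is left. Hung by it, the case tilts 50 to 60 degrees, heavy end low: about -1.0 when the +x end is heavy, about +1.0 when the -x end is
- case_2_grip (a point): centre of the black grip bar of case_2's handle, 75 mm from the hinge. The bar is 12 mm thick, 14 mm deep and 47 mm long, lying along the case's y; steel arms 10 x 3 mm run down from its ends, flush with the case's sides. Axes as the handle's (z from hinge to bar, y along bar)
- case_3: sealed orange plastic case 90 x 46 x 40 mm (along its x, y, z) with two thin black bands, 0.3 to 0.5 kg, most of it hidden in one end (+x or -x; cases differ, both ends look the same). Origin: centre of its underside when it lies flat, z up. When it stands on end, the origin is 45 mm above what it stands on. It may be absent
- case_3_handle (a joint): swing handle of case_3, hinged along the case's y at mid-length, 34 mm above the underside. 0 = square to the top; -1.57 = handle points to the case's -x end, +1.57 = to +x. Slight friction (0.01 N m) holds it where it is left. Hung by it, the case tilts 50 to 60 degrees, heavy end low: about -1.0 when the +x end is heavy, about +1.0 when the -x end is
- case_3_grip (a point): centre of the black grip bar of case_3's handle, 75 mm from the hinge. The bar is 12 mm thick, 14 mm deep and 47 mm long, lying along the case's y; steel arms 10 x 3 mm run down from its ends, flush with the case's sides. Axes as the handle's (z from hinge to bar, y along bar)
- case_4: sealed orange plastic case 90 x 46 x 40 mm (along its x, y, z) with two thin black bands, 0.3 to 0.5 kg, most of it hidden in one end (+x or -x; cases differ, both ends look the same). Origin: centre of its underside when it lies flat, z up. When it stands on end, the origin is 45 mm above what it stands on. It may be absent
- case_4_handle (a joint): swing handle of case_4, hinged along the case's y at mid-length, 34 mm above the underside. 0 = square to the top; -1.57 = handle points to the case's -x end, +1.57 = to +x. Slight friction (0.01 N m) holds it where it is left. Hung by it, the case tilts 50 to 60 degrees, heavy end low: about -1.0 when the +x end is heavy, about +1.0 when the -x end is
- case_4_grip (a point): centre of the black grip bar of case_4's handle, 75 mm from the hinge. The bar is 12 mm thick, 14 mm deep and 47 mm long, lying along the case's y; steel arms 10 x 3 mm run down from its ends, flush with the case's sides. Axes as the handle's (z from hinge to bar, y along bar)
- bed (a point): centre of the flat top of the blue bench clamp's bed, 30 mm above the bench; x points to the fixed jaw, y along the jaws, z up. The steel fixed jaw's face is at x = +48 mm; both jaws are 270 mm long (y = -135 to +135 mm), smooth, and stand 28 mm above the bed. The clamp stands fast on the bench, up to 6 degrees askew
- jaw: aluminium sliding jaw of the clamp, on the robot's side of the bed: origin on the bed in the middle of its gripping face (it moves along the bed's x; -48 mm fully open, at 8 mm it meets a 40 mm thick case held against the fixed jaw)
- crank (a joint): crank of the clamp, in rad: turns about the vertical through point crank_axis, clockwise seen from above is positive and closes the jaw by 3.0 mm per rad, 0 (fully open) to 20. It stays where it is left. It turns with about 3 to 4 N at the knob; once the jaw bites on the cases (near 18.7 rad), 5 to 10 N more at the knob pinches them firmly
- crank_axis (a point): point on the vertical axis of the crank, on the gearbox at the clamp's right (-y) end, 66 mm above the bench
- knob_point (a point): centre of the upper part of the crank's red knob, an upright cylinder 18 mm across and 45 mm tall (106 mm above the bench here, top 18 mm higher) that spins freely on the crank arm, 50 mm from the axis
- screw_dish: metal dish of screws, 90 mm across, 18 mm high: a bystander; origin under its centre

How it is judged:
By the outcome, as a careful person would: the job done as asked, in the order asked, and still so for the second after the job is handed in, with the robot touching nothing.
Of case_1, case_2, case_3, case_4 only 3 to 4 are there at a start; the rules pass over those that are not, and their reading is None.
At some moment in a run one of case_1, case_2, case_3, case_4 may be knocked a few centimetres aside while the robot is not near it.
Once in a run the grip may slacken for a moment while it holds something.
It also fails if it takes over 210 s, if anything falls off the work surface, if the arm or the gripper's body presses on something with over 40 N, if the wrist force passes 120 N, or if a joint passes its speed limit or range.

### The arm

A 7-joint arm with a two-finger parallel gripper is mounted at the origin on a cart in front of the work surface, level with it; the furniture and walls round the work are solid. World frame = base frame: x ahead of the robot, y to its left, z up, the work surface at z = 0. Lengths are in m, angles in rad, forces in N, time in s.
With the tool pointing down it reaches from about 0.4 to 0.85 m from the base axis. Payload 4.5 kg.
Tool frame: the origin (TCP) lies at the very end of the fingers, on their centre line; the grasp point (between the pads) lies 19 mm behind it (robot.tcp_to_grasp is the z of the grasp point in the tool frame, in m); z points along the fingers, y is the line along which they close (so a half turn about z gives the same grasp; the last joint's range is limited). The gripper opens to 85 mm and grips with 20 to 120 N. Pads are 22 mm wide; open, the fingers measure 114 mm over their backs; the gripper's body (76 mm by 85 mm) begins 54 mm behind the grasp point. The pads swing forward as they close: fully open they stand 13 mm farther back than shut.
Start: joints at [-1.181, 0.689, -0.195, 1.565, 0.157, 0.902, -0.215], TCP at [0.218, 0.586, 0.231] pointing down, gripper open.
Joint ranges: [-3.01, 3.01], [-0.46, 2.08], [-1.47, 1.51], [0.13, 2.56], [-1, 4.14], [0.04, 2.09], [-2.66, 2.66]. Speed limits (rad/s): [2.57, 2.57, 3.14, 3.14, 3.14, 3.14, 3.14].

### API

Orientations are given as [roll, pitch, yaw] about the fixed x, y, z axes, in that order (R = Rz(yaw) Ry(pitch) Rx(roll)).
In Python, from workcell import robot gives the robot as it stands. The module is installed in compiled form; this text tells all that it offers.
- The arm moves only by the tool arm_command, never from a script. Its argument "moves" is text: rows parted by semicolons, each of 7 numbers parted by spaces: the opening, from 0 (shut) to 1 (fully open), then the shift along the tool's x, y, z each as a share of 0.06 m, from -1 to 1, then the turn, a rotation vector about the tool's x, y, z each as a share of 0.08 rad, from -1 to 1. A call has 1 to 20 rows; each row shifts and turns the commanded pose from where the row before left it, along the tool's axes as they then stand; what a row does not reach is not made up. A row lasts 1/8 s, in which the tool goes at most 62.5 mm and 10.7 degrees, less where a joint would pass 70% of its speed; a pose out of reach is approached as far as the arm can. A call with a number of a shift or a turn outside -1 to 1 is refused whole. A call with a gripper value outside its range is refused whole. The fingers move at their own pace and stop on an object; "grip_force" is the grip in N (left out, the last holds). Time passes only in rows, so rows that do not move let the fingers close. It gives the time, the measured TCP pose, the force, the opening and the grip force at its end, in the units of the state.
- robot.get_state(): the state, without advancing time (a new reading comes with each control period).
- robot.snapshot(name): name is "side" or "top" or "wrist"; returns (picture, depth): 480x640x3 uint8, blue, green, red; 480x640 float32, m along the optical axis (not along the pixel's ray), 0 where there is no reading.
- robot.calibration(name): a dict with "K" (3x3 intrinsics, pixels), "origin" and "orientation" of the camera in the world; the wrist camera has in their place "mount" (4x4, takes a point from camera to tool coordinates, whose origin is the TCP and whose axes are the flange's). Camera axes: x right, y down, z forward; pixel columns grow to the right and rows downward; lengths in m; the calibration is good to about 2 mm. A picture is of the moment at which its call begins: read the wrist's pose just before it. calibration takes no time and is no camera call.
- robot.finish_job(): hands the job in; it is judged then, once.
The state is a dict: "time_s": time; "joint_pos": joint angles; "qd": joint speeds; "joint_efforts": joint torques, N m; "ee_pos": TCP position; "tool_rot": TCP orientation; "wrist_force": force on the tool from outside, world axes, zero at the start; "wrist_torque": the same for the moment, N m; "grip_width": finger opening in m; "grasp_force": force on a finger pad.
Only numpy, scipy, OpenCV 4.12 (cv2) and the standard library are available. Lean on these libraries where they do the work, as an engineer would, in place of code of your own. Each camera call takes 0.05 s, during which the arm holds its last target. There are 200 camera calls.

## Working session

There is one attempt and no reset: what is moved stays moved. The work goes in short steps, Python scripts to look and compute and a tool call to move; the robot and the scene stay as the last step left them, time stands still between calls to the robot, and variables do not carry over. Pictures are saved under pics/ and viewed, at most 14 in all, crops included, and the job is handed in when it is done.

Besides the shell and the picture viewer there is one more tool, called after ">>>" as name(argument=value, ...), one argument or row to a line, values as JSON. arm_command: Moves the arm, as the interface text tells. Its arguments: {"type":"object","properties":{"moves":{"type":"string"},"grip_force":{"type":"number"}},"required":["moves"]}

```bash
mkdir -p pics; ls; cat > h.py <<'E'
import numpy as np, cv2
from workcell import robot
from scipy.spatial.transform import Rotation as R
def cam(name):
    c=robot.calibration(name); K=np.array(c["K"])
    if "origin" in c:
        o=np.array(c["origin"]); q=np.array(c["orientation"])
        M=q if q.shape==(3,3) else R.from_euler("xyz",q).as_matrix()
    else:
        s=robot.get_state(); T=np.array(c["mount"]); t=np.array(s["tool_rot"])
        Rt=t if t.shape==(3,3) else R.from_euler("xyz",t).as_matrix()
        M=Rt@T[:3,:3]; o=Rt@T[:3,3]+np.array(s["ee_pos"])
    return K,o,M
def cloud(name):
    K,o,M=cam(name); im,d=robot.snapshot(name)
    v,u=np.mgrid[:480,:640]
    p=np.stack([(u-K[0,2])/K[0,0]*d,(v-K[1,2])/K[1,1]*d,d],-1)@M.T+o
    p[d==0]=np.nan
    return im,p
E
python3 - <<'E'
from h import *
print(robot.get_state()); 
for n in("side","top","wrist"): print(robot.calibration(n))
for n in("side","top"):
    im,p=cloud(n); cv2.imwrite(f"pics/{n}0.png",im); np.save(n+"0.npy",p)
E
```

```text
pics
{'time_s': 0.0, 'joint_pos': array([-1.18119954,  0.68999514, -0.19452947,  1.56634432,  0.1572922 ,
        0.90249274, -0.21510068]), 'qd': array([ 2.91333203e-04, -4.26399352e-04,  9.01429374e-04,  5.68698963e-05,
       -1.53019242e-03, -2.87347952e-04,  1.33920327e-04]), 'joint_efforts': array([-2.19015678e-04, -5.39608169e+01, -1.26680028e+00, -1.58541781e+01,
        9.04999935e-03,  9.57116164e-03,  9.73611634e-06]), 'ee_pos': array([0.21752241, 0.58523403, 0.2304774 ]), 'tool_rot': array([-3.13974863e+00,  1.16433030e-04,  2.78588685e+00]), 'wrist_force': array([-0.4729963 , -0.01542995,  0.72549114]), 'wrist_torque': array([ 0.01611798, -0.0055057 ,  0.04376851]), 'grasp_force': 0.0, 'grip_width': 0.08552909799745964}
{'K': array([[448.82258106,   0.        , 318.62129929],
       [  0.        , 448.82258106, 236.64817491],
       [  0.        ,   0.        ,   1.        ]]), 'origin': array([ 0.13533257, -0.48064296,  0.59271234]), 'orientation': array([-2.20688746, -0.01437893, -0.61963456])}
{'K': array([[520.74449788,   0.        , 322.72614749],
       [  0.        , 520.74449788, 238.4665729 ],
       [  0.        ,   0.        ,   1.        ]]), 'origin': array([0.47603562, 0.09550924, 1.05199751]), 'orientation': array([-3.07630512e+00, -2.27621082e-03, -1.53981671e+00])}
{'K': array([[337.14815827,   0.        , 319.55961445],
       [  0.        , 337.14815827, 239.27902478],
       [  0.        ,   0.        ,   1.        ]]), 'mount': array([[ 1.21227042e-04, -9.52983213e-01, -3.03023071e-01,
         7.78761638e-02],
       [ 9.99999992e-01,  1.10060417e-04,  5.39276134e-05,
         6.15440498e-05],
       [-1.80412647e-05, -3.03023076e-01,  9.52983219e-01,
        -1.42764753e-01],
       [ 0.00000000e+00,  0.00000000e+00,  0.00000000e+00,
         1.00000000e+00]])}
```

View pics/top0.png

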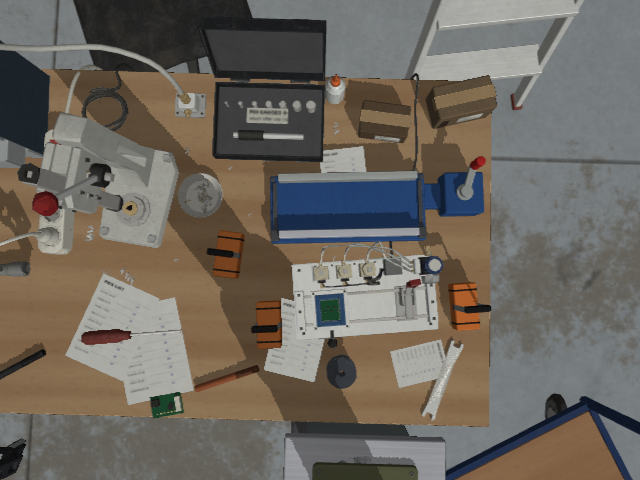

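View pics/side0.png

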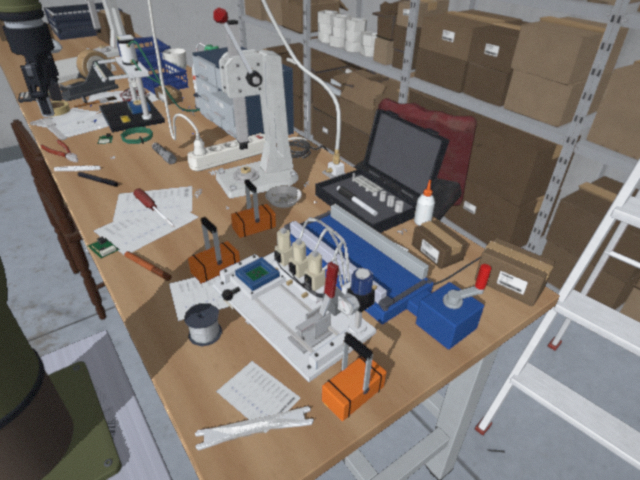

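Top view shows three cases, at about (228,254), (268,325) and (465,306), with their handles roughly upright. The clamp is centred near (347,205), the crank knob near (478,161), and the dish at (200,195). The side view confirms all of this. Next I'll measure.

```bash
cat >> h.py <<'E'
def rect(p):  # xy points -> centre, long-axis dir deg, size
    c,(w,h),a=cv2.minAreaRect(p[:,:2].astype(np.float32)*1000)
    if w<h: w,h,a=h,w,a+90
    return np.round(c,1),round(w,1),round(h,1),round((a+90)%180-90,1)
def cases(im,p):
    hsv=cv2.cvtColor(im,cv2.COLOR_BGR2HSV)
    m=cv2.inRange(hsv,(5,160,80),(16,255,255)); m[(p[...,2]<.015)|~np.isfinite(p[...,2])]=0
    m=cv2.morphologyEx(m,cv2.MORPH_CLOSE,np.ones((13,13)))
    n,l,st,ce=cv2.connectedComponentsWithStats(m)
    for i in range(1,n):
        if st[i,4]<250: continue
        mm=(l==i)&np.isfinite(p[...,2])
        q=p[mm]; top=q[(q[:,2]>.033)&(q[:,2]<.045)]
        near=cv2.dilate((l==i).astype(np.uint8),np.ones((45,45)))>0
        dark=near&(im.max(-1)<75)&(p[...,2]>.06)
        print("case px",ce[i].round(),st[i,4],"top z",np.median(top[:,2]).round(4) if len(top) else None, rect(top) if len(top)>20 else None)
        if dark.sum()>8: b=p[dark]; print("   bar",dark.sum(),"med",np.median(b,0).round(4),"z95",np.percentile(b[:,2],90).round(4),rect(b))
E
python3 - <<'E'
from h import *
im=cv2.imread("pics/top0.png"); p=np.load("top0.npy"); cases(im,p)
print("side"); ims=cv2.imread("pics/side0.png"); ps=np.load("side0.npy"); cases(ims,ps)
hsv=cv2.cvtColor(im,cv2.COLOR_BGR2HSV); z=p[...,2]
blue=cv2.inRange(hsv,(100,120,50),(125,255,255))>0
box=np.zeros_like(blue); box[165:250,262:430]=1
b=blue&box&(abs(z-.03)<.006); print("bed",np.median(z[b]),rect(p[b]))
j=box&(abs(z-.058)<.006)&~blue
n,l,st,ce=cv2.connectedComponentsWithStats(j.astype(np.uint8))
for i in range(1,n):
    if st[i,4]>150: print("jaw",ce[i].round(),st[i,4],np.median(z[l==i]),rect(p[l==i]))
box[:]=0; box[165:225,435:490]=1
g=blue&box&(z>.04); print("gear",np.median(z[g]),rect(p[g]))
for nm,I,P,s in(("top",im,p,np.s_[140:215,435:500]),("side",ims,ps,np.s_[250:310,440:510])):
    h=cv2.cvtColor(I,cv2.COLOR_BGR2HSV)[s]; q=P[s]
    r=((h[...,0]<5)|(h[...,0]>174))&(h[...,1]>150)&(q[...,2]>.07)&(q[...,2]<.135)
    k=q[r]; print(nm,"knob",len(k),np.median(k,0),k.min(0),k.max(0))
    t=k[k[:,2]>k[:,2].max()-.005]; print(" top",t.mean(0),len(t))
s=np.s_[140:215,435:500]; q=p[s]; gr=(hsv[s][...,1]<70)&(q[...,2]>.066)&(q[...,2]<.1); print("arm",rect(q[gr]),np.median(q[gr],0))
# tall obstacles
for x in np.arange(.25,.8,.05): print(round(x,2),[ (lambda a: round(float(np.nanpercentile(a,98)),2) if len(a) else 9)(p[(abs(p[...,0]-x)<.025)&(abs(p[...,1]-y)<.025)][:,2]) for y in np.arange(.4,-.3,-.05)])
E
```

```text
case px [227. 254.] 1110 top z 0.0403 (array([506.4, 280.4]), 89.5, 46.4, -5.6)
   bar 196 med [0.5059 0.2767 0.1157] z95 0.1181 (array([506.3, 280.2]), 46.3, 12.0, 84.1)
case px [465. 306.] 1124 top z 0.0402 (array([ 419.9, -185. ]), 89.7, 47.6, 5.9)
   bar 221 med [ 0.4201 -0.1805  0.1153] z95 0.1179 (array([ 444.8, -147.9]), 129.2, 35.3, 56.5)
case px [268. 324.] 1155 top z 0.0402 (array([372.8, 195.3]), 89.6, 46.4, 4.1)
   bar 202 med [0.3736 0.1932 0.1156] z95 0.1181 (array([372.6, 195.3]), 46.5, 12.1, -85.5)
side
case px [253. 218.] 830 top z 0.0404 (array([506. , 276.7]), 89.0, 45.8, -4.9)
   bar 118 med [0.5    0.2577 0.1149] z95 0.1172 (array([442. , 224.2]), 181.2, 31.6, 39.2)
case px [213. 260.] 1109 top z 0.0403 (array([372.3, 191.6]), 90.5, 46.8, 2.8)
   bar 114 med [0.3694 0.1863 0.1145] z95 0.1173 (array([370.7, 190.1]), 40.6, 9.2, -86.2)
case px [353. 385.] 2132 top z 0.0405 (array([ 418.3, -188.5]), 90.4, 46.4, 5.9)
   bar 307 med [ 0.4154 -0.1921  0.1154] z95 0.1174 (array([ 418.1, -188.7]), 44.5, 12.6, -84.4)
bed 0.030296200556038766 (array([604.7,  42.4]), 315.9, 
[... 925 characters left out ...]
, 0.01, 0.0]
0.4 [0.01, 0.0, 0.0, 0.0, 0.12, 0.05, 0.07, 0.07, 0.04, 0.06, 0.06, 0.12, 0.12, 0.0]
0.45 [0.0, 0.0, 0.04, 0.04, 0.0, 0.04, 0.11, 0.11, 0.07, 0.15, 0.11, 0.04, 0.11, 0.0]
0.5 [0.01, 0.0, 0.12, 0.12, 0.0, 0.02, 0.12, 0.13, 0.15, 0.13, 0.15, 0.0, 0.0, 0.0]
0.55 [0.02, 0.0, 0.04, 0.04, 0.06, 0.06, 0.06, 0.14, 0.13, 0.06, 0.09, 0.0, 0.0, 0.0]
0.6 [0.29, 0.02, 0.02, 0.0, 0.04, 0.03, 0.03, 0.03, 0.03, 0.03, 0.04, 0.06, 0.06, 0.0]
0.65 [0.02, 0.02, 0.02, 0.0, 0.06, 0.06, 0.06, 0.06, 0.06, 0.06, 0.06, 0.08, 0.08, 0.01]
0.7 [0.03, 0.0, 0.04, 0.04, 0.04, 0.04, 0.04, 0.0, 0.01, 0.06, 0.03, 0.06, 0.13, 0.0]
0.75 [0.0, 0.0, 0.04, 0.06, 0.06, 0.05, 0.04, 0.05, 0.05, 0.05, 0.01, 0.0, 0.0, 0.0]
```

```bash
cat >> h.py <<'E'
# totals, in row shares (0.08 rad, 0.06 m), to turn to yaw (deg, tool level) and then shift to each TCP point
def go(yaw,*pts):
    s=robot.get_state(); Rc=R.from_euler("xyz",s["tool_rot"]); Rt=R.from_euler("xyz",[180,0,yaw],degrees=True)
    print("t",round(s["time_s"],1),"at",s["ee_pos"].round(4),"yaw",np.degrees(s["tool_rot"][2]).round(1),"F",s["wrist_force"].round(1),"w",round(s["grip_width"],4),"gf",round(s["grasp_force"],1))
    print("turn",((Rc.inv()*Rt).as_rotvec()/.08).round(2))
    a=s["ee_pos"]
    for q in pts: q=np.array(q); print("shift",(Rt.inv().apply(q-a)/.06).round(2)); a=q
E
python3 -c "
from h import *
go(84.4,(.506,.279,.2),(.506,.279,.09))"
```

```text
t 0.1 at [0.2175 0.5853 0.2306] yaw 159.6 F [0.1 0.4 0.2] w 0.0855 gf 0.0
turn [-2.000e-02  1.000e-02  1.641e+01]
shift [-4.61  5.28  0.51]
shift [ 0.   -0.    1.83]
```

>>> arm_command(
  moves="0.6 0 0 0 0 0 1;0.6 0 0 0 0 0 1;0.6 0 0 0 0 0 1;0.6 0 0 0 0 0 1;0.6 0 0 0 0 0 1;0.6 0 0 0 0 0 1;0.6 0 0 0 0 0 1;0.6 0 0 0 0 0 1;0.6 0 0 0 0 0 1;0.6 0 0 0 0 0 1;0.6 0 0 0 0 0 1;0.6 0 0 0 0 0 1;0.6 0 0 0 0 0 1;0.6 0 0 0 0 0 1;0.6 0 0 0 0 0 1;0.6 0 0 0 0 0 1;0.6 0 0 0 0 0 0.4;0.6 0 0 0 0 0 0",
  grip_force=70,
)

```text
time_s: 2.35
ee_pos: [0.2176, 0.5857, 0.231]
tool_rot: [-3.142, 0.001, 1.475]
wrist_force: [0.1, 0.1, 0.4]
grip_width: 0.0512
grasp_force: 0.0
```

>>> arm_command(
  moves="0.6 -0.46 0.53 0.05 0 0 0;0.6 -0.46 0.53 0.05 0 0 0;0.6 -0.46 0.53 0.05 0 0 0;0.6 -0.46 0.53 0.05 0 0 0;0.6 -0.46 0.53 0.05 0 0 0;0.6 -0.46 0.53 0.05 0 0 0;0.6 -0.46 0.53 0.05 0 0 0;0.6 -0.46 0.53 0.05 0 0 0;0.6 -0.46 0.53 0.05 0 0 0;0.6 -0.46 0.53 0.05 0 0 0;0.6 0 0 0 0 0 0;0.6 0 0 0 0 0 0",
)

```text
time_s: 3.85
ee_pos: [0.507, 0.2809, 0.2012]
tool_rot: [-3.141, -0.001, 1.475]
wrist_force: [-0.4, 0.5, -0.6]
grip_width: 0.0511
grasp_force: 0.0
```

```bash
python3 -c "
from h import *
im,p=cloud('wrist'); cv2.imwrite('pics/w1.png',im); cases(im,p)
im,p=cloud('side'); cases(im,p)
go(84.4,(.506,.279,.09))"
```

```text
case px [318. 216.] 4306 top z 0.0401 (array([505.2, 281.5]), 90.4, 47.7, -7.3)
   bar 819 med [0.5057 0.2861 0.1159] z95 0.1168 (array([505.6, 285.1]), 38.5, 11.0, 84.3)
case px [195. 304.] 3672 top z 0.0402 (array([372.1, 197.7]), 88.3, 45.8, 3.9)
   bar 2227 med [0.4723 0.2943 0.2423] z95 0.2544 (array([418.2, 243.1]), 165.2, 38.3, 44.7)
case px [252. 218.] 825 top z 0.0404 (array([505.4, 275.5]), 89.9, 47.1, -7.2)
   bar 123 med [0.4986 0.2547 0.1149] z95 0.117 (array([440.7, 225.1]), 181.6, 33.0, 37.9)
case px [213. 260.] 1089 top z 0.0404 (array([372. , 191.8]), 90.0, 45.9, 4.7)
   bar 114 med [0.3696 0.1851 0.1147] z95 0.1172 (array([370.7, 191.6]), 45.5, 9.5, -85.6)
case px [353. 385.] 2129 top z 0.0406 (array([ 418. , -188.5]), 89.9, 46.4, 6.2)
   bar 303 med [ 0.4154 -0.192   0.1156] z95 0.1172 (array([ 418. , -189.1]), 43.0, 12.6, -82.9)
t 4.0 at [0.5064 0.2819 0.2013] yaw 84.6 F [ 0.4 -0.3 -1.6] w 0.051 gf 0.0
turn [-0.01 -0.01  0.04]
shift [-0.05 -0.    1.85]
```

>>> arm_command(
  moves="0.6 0 0 0.4 0 0 0;0.6 0 0 0.4 0 0 0;0.6 0 0 0.4 0 0 0;0.6 0 0 0.4 0 0 0;0.6 0 0 0.25 0 0 0;0.6 0 0 0 0 0 0;0 0 0 0 0 0 0;0 0 0 0 0 0 0;0 0 0 0 0 0 0;0 0 0 0 0 0 0;0 0 0 0 0 0 0;0 0 0 0 0 0 0",
  grip_force=80,
)

```text
time_s: 5.45
ee_pos: [0.5074, 0.2808, 0.0914]
tool_rot: [3.141, -0.001, 1.474]
wrist_force: [-2.0, 0.9, 6.2]
grip_width: 0.0105
grasp_force: 78.1
```

>>> arm_command(
  moves="0 0 0 -0.1 0 0 0;0 0 0 -0.2 0 0 0;0 0 0 -0.3 0 0 0;0 0 0 -0.4 0 0 0;0 0 0 -0.4 0 0 0;0 0 0 -0.4 0 0 0;0 0 0 -0.2 0 0 0;0 0 0 0 0 0 0;0 0 0 0 0 0 0;0 0 0 0 0 0 0;0 0 0 0 0 0 0",
)

```text
time_s: 6.82
ee_pos: [0.5072, 0.2802, 0.2096]
tool_rot: [-3.141, 0.001, 1.474]
wrist_force: [-0.3, 0.1, -4.2]
grip_width: 0.0106
grasp_force: 78.2
```

```bash
python3 -c "
from h import *
im,p=cloud('side'); cv2.imwrite('pics/s1.png',im[100:340,130:450].repeat(2,0).repeat(2,1)); go(93)"
```

```text
t 6.9 at [0.5073 0.2803 0.2098] yaw 84.4 F [-0.2 -0.4 -3.7] w 0.0102 gf 78.2
turn [-0.01  0.01 -1.87]
```

View pics/s1.png

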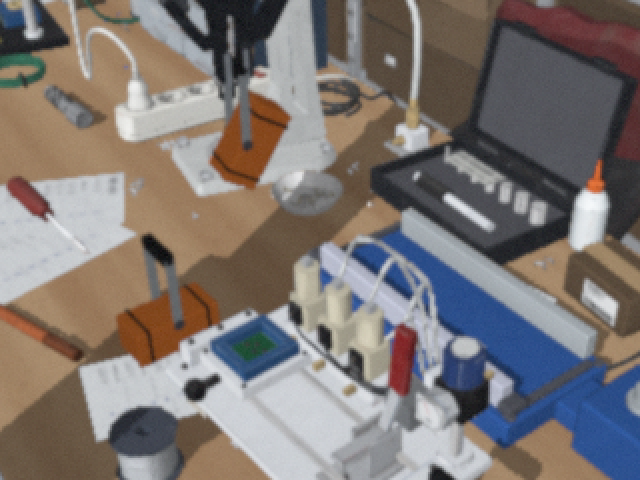

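The side crop shows the lifted case hanging with its low end towards the robot (-x, crop px (232,185)) and its high end away (275,100), so the -x end is heavy.

>>> arm_command(
  moves="0 0 0 -0.3 0 0 -0.5;0 0 0 -0.3 0 0 -0.5;0 0 0 -0.3 0 0 -0.5;0 0 0 -0.3 0 0 -0.37;0 0 0 0 0 0 0;0 0 0 0 0 0 0",
)

```text
time_s: 7.62
ee_pos: [0.5069, 0.2801, 0.2814]
tool_rot: [-3.14, 0.001, 1.623]
wrist_force: [-0.8, 0.7, -4.1]
grip_width: 0.0109
grasp_force: 78.4
```

```bash
cat >> h.py <<'E'
def bed(X,Y,z): return (.608+.9986*X-.0523*Y,.048+.0523*X+.9986*Y,z)
E
python3 -c "
from h import *
im,p=cloud('side'); s=robot.get_state()['ee_pos']; h=cv2.cvtColor(im,cv2.COLOR_BGR2HSV); m=(cv2.inRange(h,(5,160,80),(16,255,255))>0)&(np.abs(p-s)[...,:2].max(-1)<.09)&(p[...,2]>.08)
q=p[m]; q=q-s; print(len(q),np.polyfit(q[:,0],q[:,2],1),q[q[:,2].argmin()],q[q[:,2].argmax()])
go(93,bed(.028,.065,.28),bed(.028,.065,.155))"
```

```text
954 [ 0.70732645 -0.06394493] [ 0.00035962 -0.02642436 -0.10497039] [ 0.02056691 -0.0185866  -0.01612061]
t 7.7 at [0.5068 0.2801 0.2812] yaw 93.0 F [-0.4 -0.1 -4.2] w 0.0107 gf 78.4
turn [-0.02  0.01 -0.  ]
shift [-2.87  1.95  0.02]
shift [ 0.   -0.    2.08]
```

>>> arm_command(
  moves="0 -0.2 0.15 0 0 0 0;0 -0.37 0.25 0 0 0 0;0 -0.5 0.3 0 0 0 0;0 -0.5 0.35 0 0 0 0;0 -0.5 0.35 0 0 0 0;0 -0.4 0.25 0 0 0 0;0 -0.25 0.2 0 0 0 0;0 -0.15 0.1 0 0 0 0;0 0 0 0.2 0 0 0;0 0 0 0.4 0 0 0;0 0 0 0.4 0 0 0;0 0 0 0.4 0 0 0;0 0 0 0.3 0 0 0;0 0 0 0.2 0 0 0;0 0 0 0.1 0 0 0;0 0 0 0 0 0 0;0 0 0 0 0 0 0",
)

```text
time_s: 9.8
ee_pos: [0.6339, 0.1147, 0.163]
tool_rot: [3.14, -0.0, 1.623]
wrist_force: [0.3, 0.2, -3.8]
grip_width: 0.0106
grasp_force: 81.7
```

```bash
python3 -c "
from h import *
im,p=cloud('side'); cv2.imwrite('pics/s2.png',im[100:340,200:520].repeat(2,0).repeat(2,1)); go(93,bed(.028,.065,.142),bed(-.004,.065,.133))"
```

```text
t 9.8 at [0.6339 0.1147 0.1631] yaw 93.0 F [-0.2 -0.  -4.3] w 0.0103 gf 81.7
turn [ 0.02 -0.    0.  ]
shift [-0.   -0.02  0.35]
shift [ 0.   -0.53  0.15]
```

View pics/s2.png

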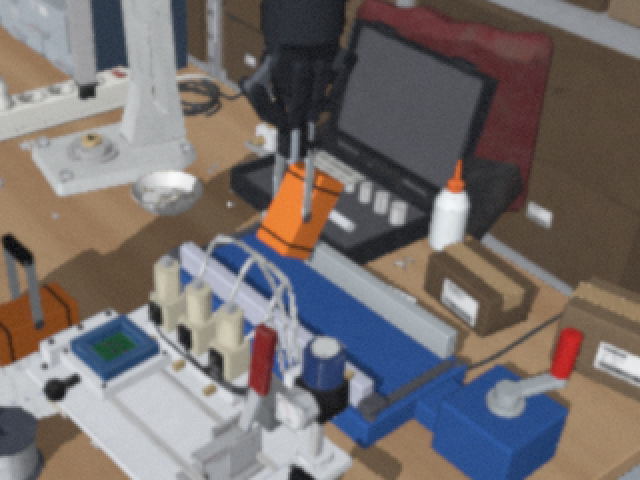

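The case hangs over the bed between the jaws (crop px (300,210)), heavy end towards the robot. Next I lower it to contact and swing it upright.

>>> arm_command(
  moves="0 0 0 0.1 0 0 0;0 0 0 0.1 0 0 0;0 0 0 0.1 0 0 0;0 0 0 0.07 0 0 0;0 0 0 0 0 0 0;0 0 0 0 0 0 0",
)

```text
time_s: 10.6
ee_pos: [0.6331, 0.1146, 0.1429]
tool_rot: [3.141, -0.0, 1.623]
wrist_force: [-5.9, -1.1, 16.6]
grip_width: 0.0102
grasp_force: 85.0
```

>>> arm_command(
  moves="0 0 -0.08 0.01 0 0 0;0 0 -0.08 0.01 0 0 0;0 0 -0.08 0.02 0 0 0;0 0 -0.08 0.02 0 0 0;0 0 -0.08 0.03 0 0 0;0 0 -0.08 0.03 0 0 0;0 0 -0.05 0.03 0 0 0;0 0 0 0 0 0 0;0 0 0 0 0 0 0",
)

```text
time_s: 11.72
ee_pos: [0.6033, 0.1129, 0.1324]
tool_rot: [3.138, -0.0, 1.623]
wrist_force: [-1.5, 0.6, 8.0]
grip_width: 0.0101
grasp_force: 83.4
```

```bash
python3 -c "
from h import *
im,p=cloud('side'); cv2.imwrite('pics/s3.png',im[100:340,200:520].repeat(2,0).repeat(2,1)); go(93,bed(-.004,.065,.133))"
```

```text
t 11.8 at [0.6033 0.1129 0.1324] yaw 93.0 F [-1.2 -0.5  8.8] w 0.0101 gf 83.4
turn [ 0.05 -0.   -0.  ]
shift [-0.   -0.05 -0.01]
```

View pics/s3.png

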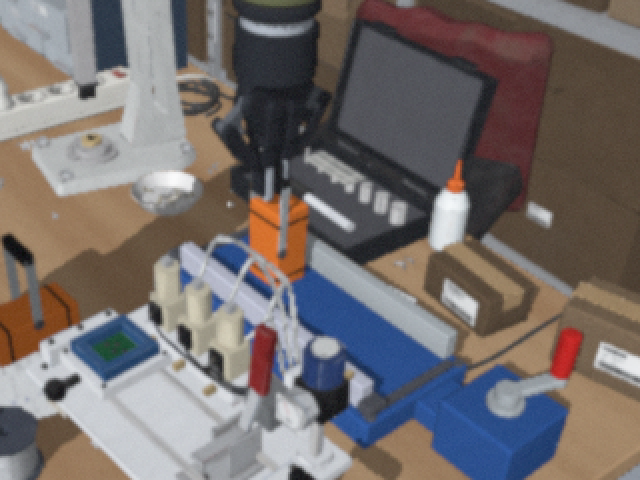

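The case stands upright on the bed (crop px (277,240)). I release it and rise.

>>> arm_command(
  moves="0.1 0 0 0 0 0 0;0.2 0 0 0 0 0 0;0.3 0 0 0 0 0 0;0.35 0 0 0 0 0 0;0.35 0 0 0 0 0 0;0.35 0 0 -0.2 0 0 0;0.35 0 0 -0.4 0 0 0;0.35 0 0 -0.5 0 0 0;0.35 0 0 -0.5 0 0 0;0.5 0 0 -0.5 0 0 0;0.6 0 0 0 0 0 0;0.6 0 0 0 0 0 0",
)

```text
time_s: 13.28
ee_pos: [0.6012, 0.1129, 0.257]
tool_rot: [-3.141, -0.0, 1.623]
wrist_force: [-0.2, 0.3, -0.2]
grip_width: 0.051
grasp_force: 0.0
```

```bash
python3 -c "
from h import *
im,p=cloud('side'); cv2.imwrite('pics/s4.png',im[100:340,130:530].repeat(2,0).repeat(2,1)); cases(im,p)
q=p[(p[...,2]>.118)&(p[...,2]<.124)&(im[...,2]>150)&(im[...,0]<90)&(np.abs(p[...,0]-.6)<.08)]; print('standing top',rect(q),np.median(q,0),len(q))
print('top'); im,p=cloud('top'); cases(im,p)
go(94.2,(.3725,.1935,.24),(.3725,.1935,.09))"
```

```text
case px [338. 218.] 1106 top z 0.0397 (array([608.1, 101.6]), 51.1, 22.4, -45.3)
   bar 146 med [0.5997 0.1084 0.1556] z95 0.1581 (array([603.4, 110.1]), 46.8, 13.5, -86.6)
case px [213. 260.] 1083 top z 0.0403 (array([371.5, 192.1]), 89.7, 47.2, 5.2)
   bar 118 med [0.3695 0.1861 0.1149] z95 0.1173 (array([371.1, 190.3]), 41.4, 10.2, -85.2)
case px [353. 385.] 2129 top z 0.0406 (array([ 418. , -188.6]), 90.2, 46.8, 5.6)
   bar 307 med [ 0.4154 -0.1921  0.1156] z95 0.1173 (array([ 417.9, -189. ]), 43.2, 12.2, -82.4)
standing top (array([649. , -28.2]), 338.5, 37.0, -74.7) [0.610942   0.10959425 0.12077961] 166
top
case px [464. 306.] 1249 top z 0.0401 (array([ 419.6, -184.8]), 90.4, 48.4, 6.9)
   bar 213 med [ 0.4202 -0.1805  0.1153] z95 0.1181 (array([ 440.7, -143. ]), 135.3, 31.1, 63.9)
case px [265. 323.] 808 top z 0.0404 (array([372.5, 199. ]), 89.8, 38.1, 3.7)
   bar 2334 med [0.4433 0.1159 0.7544] z95 0.7699 (array([410.1, 154.5]), 148.3, 43.3, -44.0)
t 13.4 at [0.6009 0.1128 0.2562] yaw 93.0 F [-0.6  0.2  0. ] w 0.0511 gf 0.0
turn [-0.03  0.   -0.26]
shift [ 1.62 -3.7   0.27]
shift [ 0.  -0.   2.5]
```

View pics/s4.png

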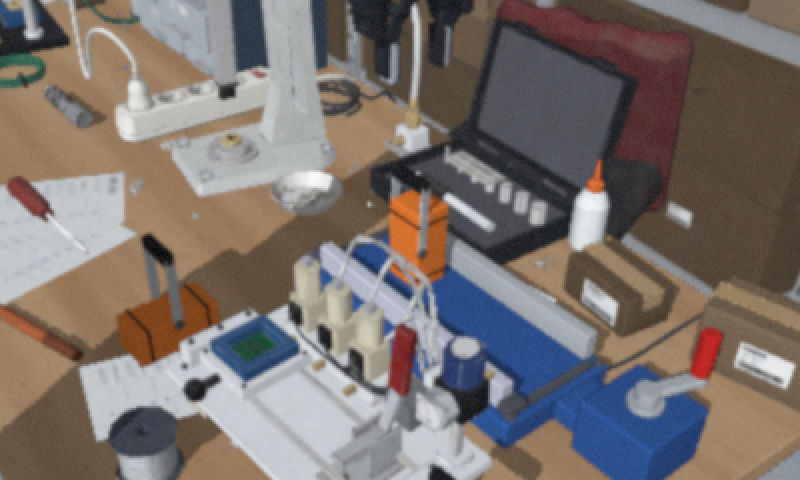

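The first case stands well (crop px (418,235)), with its top at z = 0.121. Now the second case.

>>> arm_command(
  moves="0.6 0.1 -0.2 0 0 0 -0.26;0.6 0.16 -0.37 0.03 0 0 0;0.6 0.2 -0.5 0.03 0 0 0;0.6 0.23 -0.5 0.04 0 0 0;0.6 0.23 -0.5 0.04 0 0 0;0.6 0.23 -0.5 0.04 0 0 0;0.6 0.2 -0.5 0.04 0 0 0;0.6 0.17 -0.4 0.05 0 0 0;0.6 0.1 -0.23 0 0 0 0;0.6 0 0 0 0 0 0;0.6 0 0 0 0 0 0",
)

```text
time_s: 14.75
ee_pos: [0.3743, 0.1937, 0.2411]
tool_rot: [3.14, -0.0, 1.644]
wrist_force: [-0.6, -0.3, 0.3]
grip_width: 0.051
grasp_force: 0.0
```

```bash
python3 -c "
from h import *
im,p=cloud('wrist'); cases(im,p)
im,p=cloud('side'); cases(im,p)
go(94.5,(.3725,.194,.09))"
```

```text
case px [317. 204.] 3353 top z 0.0402 (array([370.9, 197.6]), 90.3, 45.3, 2.8)
   bar 651 med [0.3708 0.1992 0.116 ] z95 0.1169 (array([371. , 197.8]), 43.0, 10.0, -86.2)
case px [551. 313.] 5139 top z 0.0394 (array([602.7, 122.7]), 56.0, 27.9, 54.0)
   bar 1281 med [0.5982 0.1181 0.1547] z95 0.1574 (array([523.3, 147.5]), 214.1, 56.1, -19.8)
case px [339. 218.] 1110 top z 0.04 (array([609.4, 102.3]), 50.8, 18.6, -43.1)
   bar 147 med [0.5999 0.1087 0.1559] z95 0.1584 (array([603.2, 109.2]), 46.4, 13.3, -86.0)
case px [213. 260.] 1088 top z 0.0404 (array([371.5, 191.8]), 88.4, 47.7, 6.2)
   bar 115 med [0.3693 0.1856 0.1146] z95 0.1173 (array([371.1, 189.4]), 40.4, 9.7, -85.8)
case px [353. 385.] 2132 top z 0.0406 (array([ 418.4, -188.5]), 90.6, 47.0, 5.5)
   bar 302 med [ 0.4153 -0.1918  0.1155] z95 0.1173 (array([ 418.1, -189. ]), 42.9, 12.7, -83.9)
t 14.8 at [0.3743 0.1936 0.2409] yaw 94.1 F [0.2 0.3 0.4] w 0.0513 gf 0.0
turn [ 0.01 -0.   -0.08]
shift [ 0.01 -0.03  2.52]
```

>>> arm_command(
  moves="0.6 0 -0.03 0.3 0 0 0;0.6 0 0 0.5 0 0 0;0.6 0 0 0.5 0 0 0;0.6 0 0 0.5 0 0 0;0.6 0 0 0.4 0 0 0;0.6 0 0 0.2 0 0 0;0.6 0 0 0.1 0 0 0;0.6 0 0 0 0 0 0;0 0 0 0 0 0 0;0 0 0 0 0 0 0;0 0 0 0 0 0 0;0 0 0 0 0 0 0;0 0 0 0 0 0 0;0 0 0 0 0 0 0",
)

```text
time_s: 16.6
ee_pos: [0.3717, 0.1939, 0.0916]
tool_rot: [3.14, -0.001, 1.644]
wrist_force: [-1.3, 0.2, 6.4]
grip_width: 0.0106
grasp_force: 78.0
```

>>> arm_command(
  moves="0 0 0 -0.1 0 0 0;0 0 0 -0.2 0 0 0;0 0 0 -0.3 0 0 0;0 0 0 -0.4 0 0 0;0 0 0 -0.5 0 0 0;0 0 0 -0.5 0 0 0;0 0 0 -0.5 0 0 0;0 0 0 -0.5 0 0 0;0 0 0 -0.5 0 0 0;0 0 0 -0.3 0 0 0;0 0 0 -0.1 0 0 0;0 0 0 0 0 0 0;0 0 0 0 0 0 0;0 0 0 0 0 0 0",
)

```text
time_s: 18.35
ee_pos: [0.371, 0.1934, 0.3242]
tool_rot: [-3.14, 0.001, 1.644]
wrist_force: [-0.5, -0.3, -4.3]
grip_width: 0.0103
grasp_force: 78.2
```

```bash
cat >> h.py <<'E'
def tilt():
    im,p=cloud('side'); s=robot.get_state()['ee_pos']; h=cv2.cvtColor(im,cv2.COLOR_BGR2HSV); m=(cv2.inRange(h,(5,160,80),(16,255,255))>0)&(np.abs(p-s)[...,:2].max(-1)<.09)&(p[...,2]>s[2]-.125)
    q=p[m]; q=q-s; print(len(q),np.polyfit(q[:,0],q[:,2],1),"lo",q[q[:,2].argmin()],"hi",q[q[:,2].argmax()]); return im
E
python3 -c "
from h import *
im=tilt(); cv2.imwrite('pics/s5.png',im[60:300,130:450].repeat(2,0).repeat(2,1))
go(93,bed(.02,0,.32),bed(-.01,0,.32))"
```

```text
1440 [ 0.70614583 -0.06582706] lo [ 0.00395932 -0.02059162 -0.11023249] hi [ 0.02192584 -0.01793525 -0.0170167 ]
t 18.4 at [0.3711 0.1935 0.3243] yaw 94.2 F [-0.3  0.5 -4.6] w 0.0105 gf 78.2
turn [-0.02  0.01  0.26]
shift [-2.63  4.15  0.07]
shift [ 0.  -0.5 -0. ]
```

View pics/s5.png

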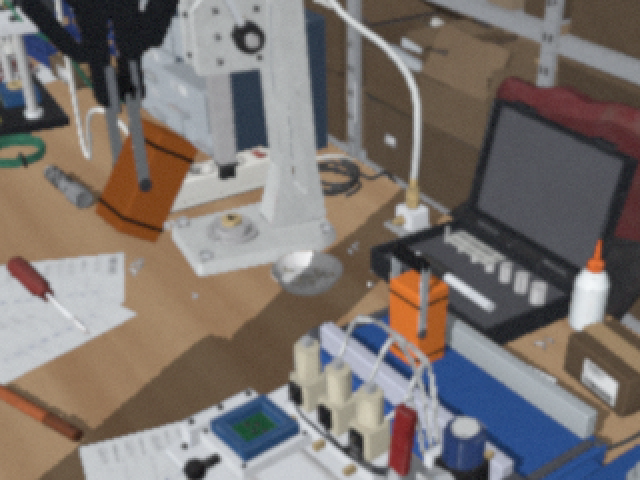

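The second case also hangs with its low end towards the robot (crop px (130,220)), so its -x end is heavy. I carry it to the bed centre.

>>> arm_command(
  moves="0 -0.15 0.2 0 0 0 0.26;0 -0.25 0.4 0 0 0 0;0 -0.3 0.5 0 0 0 0;0 -0.33 0.53 0 0 0 0;0 -0.35 0.55 0 0 0 0;0 -0.35 0.55 0 0 0 0;0 -0.35 0.55 0 0 0 0;0 -0.25 0.5 0 0 0 0;0 -0.2 0.3 0 0 0 0;0 -0.1 0.2 0 0 0 0;0 0 0 0.2 0 0 0;0 0 0 0.4 0 0 0;0 0 0 0.5 0 0 0;0 0 0 0.5 0 0 0;0 0 0 0.5 0 0 0;0 0 0 0.3 0 0 0;0 0 0 0.2 0 0 0;0 0 0 0 0 0 0;0 0 0 0 0 0 0",
)

```text
time_s: 20.78
ee_pos: [0.6369, 0.0499, 0.1696]
tool_rot: [3.14, -0.0, 1.623]
wrist_force: [-0.3, -0.2, -4.4]
grip_width: 0.0106
grasp_force: 78.2
```

```bash
python3 -c "
from h import *
im=tilt(); cv2.imwrite('pics/s6.png',im[100:340,200:520].repeat(2,0).repeat(2,1))
go(93,bed(.028,0,.142),bed(-.002,0,.133))"
```

```text
1868 [ 0.5541714  -0.06032362] lo [-0.0408742   0.07184338 -0.12454285] hi [ 0.01802728 -0.01996649 -0.01541404]
t 20.8 at [0.637  0.0499 0.1698] yaw 93.0 F [-0.4  0.1 -5. ] w 0.0104 gf 78.2
turn [ 0.03 -0.    0.  ]
shift [-0.01 -0.02  0.46]
shift [ 0.   -0.5   0.15]
```

View pics/s6.png

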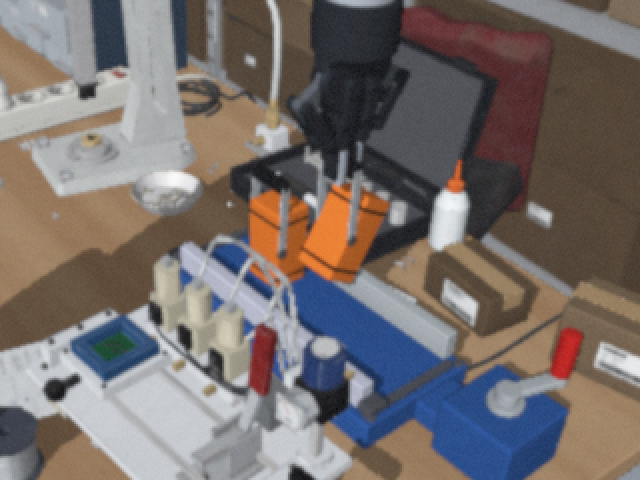

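The second case hangs beside the first without touching it (crop px (345,230)). I lower it and stand it up.

>>> arm_command(
  moves="0 0 0 0.13 0 0 0;0 0 0 0.13 0 0 0;0 0 0 0.1 0 0 0;0 0 0 0.08 0 0 0;0 0 0 0 0 0 0;0 0 0 0 0 0 0;0 0 -0.08 0.01 0 0 0;0 0 -0.08 0.01 0 0 0;0 0 -0.08 0.02 0 0 0;0 0 -0.08 0.02 0 0 0;0 0 -0.08 0.03 0 0 0;0 0 -0.08 0.03 0 0 0;0 0 -0.05 0.03 0 0 0;0 0 0 0 0 0 0;0 0 0 0 0 0 0",
)

```text
time_s: 22.7
ee_pos: [0.6048, 0.0483, 0.1333]
tool_rot: [3.141, -0.0, 1.623]
wrist_force: [0.6, 0.4, -3.7]
grip_width: 0.0106
grasp_force: 78.4
```

```bash
python3 -c "
from h import *
im,p=cloud('side'); cv2.imwrite('pics/s7.png',im[100:340,200:520].repeat(2,0).repeat(2,1)); go(93,bed(-.002,0,.133))"
```

```text
t 22.8 at [0.6049 0.0482 0.1333] yaw 93.0 F [ 0.8 -0.1 -3.3] w 0.0104 gf 78.4
turn [ 0. -0.  0.]
shift [-0.01  0.02  0.01]
```

View pics/s7.png

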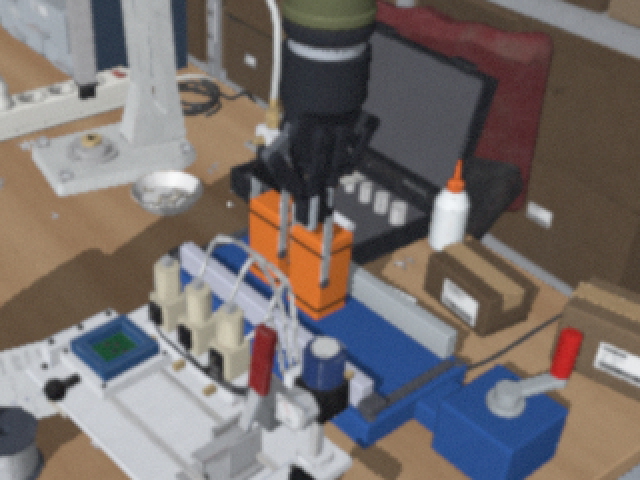

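It looks upright (crop px (320,265)), but the arm still bears its weight, so I lower it a little more before letting go.

>>> arm_command(
  moves="0 0 0 0.02 0 0 0;0 0 0 0.02 0 0 0;0 0 0 0 0 0 0;0 0 0 0 0 0 0",
)

```text
time_s: 23.25
ee_pos: [0.6049, 0.0482, 0.1326]
tool_rot: [3.141, -0.0, 1.623]
wrist_force: [-2.7, 0.5, 8.4]
grip_width: 0.0107
grasp_force: 80.0
```

>>> arm_command(
  moves="0.1 0 0 0 0 0 0;0.2 0 0 0 0 0 0;0.3 0 0 0 0 0 0;0.35 0 0 0 0 0 0;0.35 0 0 0 0 0 0;0.35 0 0 -0.2 0 0 0;0.35 0 0 -0.4 0 0 0;0.35 0 0 -0.5 0 0 0;0.35 0 0 -0.5 0 0 0;0.5 0 0 -0.5 0 0 0;0.6 0 0 0 0 0 0;0.6 0 0 0 0 0 0",
)

```text
time_s: 24.75
ee_pos: [0.6041, 0.0482, 0.257]
tool_rot: [-3.141, -0.0, 1.623]
wrist_force: [0.0, 0.8, 0.3]
grip_width: 0.0513
grasp_force: 0.0
```

```bash
python3 -c "
from h import *
im,p=cloud('side'); cases(im,p)
for y in(.048,.113):
    q=p[(p[...,2]>.115)&(p[...,2]<.128)&(im[...,2]>150)&(im[...,0]<90)&(np.abs(p[...,0]-.6)<.08)&(np.abs(p[...,1]-y)<.03)]; print('standing top',rect(q),np.median(q,0),len(q))
go(96,(.419,-.187,.24),(.419,-.187,.09))"
```

```text
case px [349. 227.] 2038 top z 0.0395 (array([615.3,  76.3]), 103.1, 38.7, -86.9)
   bar 299 med [0.6007 0.0685 0.1556] z95 0.1582 (array([617.5,  78.4]), 109.3, 41.4, -89.5)
case px [353. 385.] 2133 top z 0.0406 (array([ 417.6, -188.4]), 90.6, 47.0, 6.8)
   bar 306 med [ 0.4154 -0.1918  0.1154] z95 0.1173 (array([ 418.4, -188.6]), 44.0, 13.1, -84.0)
standing top (array([616.9,  48.5]), 45.6, 39.4, -87.4) [0.61080788 0.04896634 0.12041446] 197
standing top (array([610. , 111.1]), 47.5, 30.8, -87.5) [0.60317519 0.1162444  0.12064363] 140
t 24.8 at [0.6038 0.0482 0.2564] yaw 93.0 F [-0.9 -0.6 -0.4] w 0.051 gf 0.0
turn [-0.02 -0.   -0.65]
shift [-3.58 -3.47  0.27]
shift [ 0.  -0.   2.5]
```

>>> arm_command(
  moves="0.6 -0.2 -0.2 0 0 0 -0.33;0.6 -0.37 -0.36 0.03 0 0 -0.32;0.6 -0.5 -0.5 0.04 0 0 0;0.6 -0.5 -0.5 0.04 0 0 0;0.6 -0.5 -0.5 0.04 0 0 0;0.6 -0.5 -0.45 0.04 0 0 0;0.6 -0.4 -0.4 0.04 0 0 0;0.6 -0.31 -0.31 0.04 0 0 0;0.6 -0.2 -0.2 0 0 0 0;0.6 0 0 0 0 0 0;0.6 0 0 0 0 0 0",
)

```text
time_s: 26.18
ee_pos: [0.4219, -0.1789, 0.2408]
tool_rot: [3.141, -0.001, 1.677]
wrist_force: [0.0, 0.1, 0.1]
grip_width: 0.051
grasp_force: 0.0
```

```bash
python3 -c "
from h import *
im,p=cloud('wrist'); cases(im,p)
im,p=cloud('side'); cases(im,p)
go(96,(.419,-.187,.09))"
```

```text
case px [568.   3.] 318 top z 0.0398 (array([616.1,  27.6]), 37.3, 4.3, -1.7)
case px [315. 213.] 3840 top z 0.0401 (array([ 417.3, -184.3]), 90.1, 46.5, 6.1)
   bar 587 med [ 0.4171 -0.182   0.116 ] z95 0.1169 (array([ 417.5, -182.8]), 41.8, 10.2, -84.0)
case px [362. 238.] 665 top z 0.0397 (array([618.7,  26.8]), 36.2, 2.9, 2.1)
   bar 3191 med [ 0.3958 -0.1923  0.3155] z95 0.3456 (array([503.2, -92.7]), 358.2, 75.6, 44.7)
case px [353. 385.] 2139 top z 0.0405 (array([ 418.1, -188.4]), 90.8, 46.7, 5.5)
   bar 302 med [ 0.4152 -0.1921  0.1157] z95 0.1174 (array([ 417.2, -189. ]), 43.5, 12.0, -80.4)
t 26.3 at [ 0.4219 -0.1788  0.2408] yaw 96.1 F [ 0.3  0.7 -0.3] w 0.051 gf 0.0
turn [ 0.01 -0.01  0.02]
shift [-0.13 -0.06  2.51]
```

>>> arm_command(
  moves="0.6 -0.13 -0.06 0.3 0 0 0;0.6 0 0 0.5 0 0 0;0.6 0 0 0.5 0 0 0;0.6 0 0 0.5 0 0 0;0.6 0 0 0.4 0 0 0;0.6 0 0 0.2 0 0 0;0.6 0 0 0.1 0 0 0;0.6 0 0 0 0 0 0;0 0 0 0 0 0 0;0 0 0 0 0 0 0;0 0 0 0 0 0 0;0 0 0 0 0 0 0;0 0 0 0 0 0 0;0 0 0 0 0 0 0",
)

```text
time_s: 28.02
ee_pos: [0.4185, -0.1881, 0.0916]
tool_rot: [3.141, 0.0, 1.675]
wrist_force: [-0.6, -0.2, 6.0]
grip_width: 0.0102
grasp_force: 78.1
```

>>> arm_command(
  moves="0 0 0 -0.1 0 0 0;0 0 0 -0.2 0 0 0;0 0 0 -0.3 0 0 0;0 0 0 -0.4 0 0 0;0 0 0 -0.5 0 0 0;0 0 0 -0.5 0 0 0;0 0 0 -0.5 0 0 0;0 0 0 -0.5 0 0 0;0 0 0 -0.5 0 0 0;0 0 0 -0.3 0 0 0;0 0 0 -0.1 0 0 0;0 0 0 0 0 0 0;0 0 0 0 0 0 0;0 0 0 0 0 0 0",
)

```text
time_s: 29.78
ee_pos: [0.4177, -0.1878, 0.3241]
tool_rot: [-3.14, -0.001, 1.675]
wrist_force: [0.4, 0.7, -4.4]
grip_width: 0.0104
grasp_force: 78.2
```

```bash
python3 -c "
from h import *
im=tilt(); cv2.imwrite('pics/s8.png',im[60:420,160:600])
go(93,bed(.028,-.065,.32),bed(.002,-.065,.32))"
```

```text
2662 [-0.89257541 -0.06880285] lo [-0.00621925 -0.01970512 -0.10819696] hi [-0.02271833  0.01811785 -0.01628686]
t 29.8 at [ 0.4179 -0.1878  0.3243] yaw 96.0 F [ 0.3  0.2 -4. ] w 0.0104 gf 78.2
turn [-0.02 -0.01  0.65]
shift [2.68 3.84 0.07]
shift [ 0.   -0.43 -0.  ]
```

View pics/s8.png

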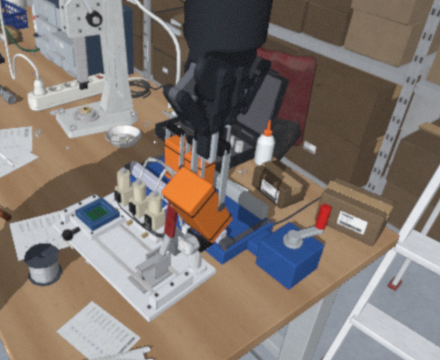

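The third case hangs the other way: its low end is away from the robot, so the +x end is heavy. I carry it over and check the clearance to the fixture.

```bash
python3 -c "
from h import *
for n in('top0','side0'):
    p=np.load(n+'.npy').reshape(-1,3); m=(p[:,2]>.075)&(p[:,0]>.5)&(p[:,0]<.6)&(p[:,1]<.03)&(p[:,1]>-.07)&(p[:,2]<.3); q=p[m]
    for y in np.arange(-.07,.03,.02):
        k=q[(q[:,1]>=y)&(q[:,1]<y+.02)]; print(n,round(y,2),len(k),k[:,0].max().round(3) if len(k) else '',k[:,2].max().round(3) if len(k) else '')
go(93,bed(.005,-.067,.32),bed(.005,-.067,.17))"
```

```text
top0 -0.07 28 0.509 0.117
top0 -0.05 52 0.52 0.135
top0 -0.03 77 0.524 0.147
top0 -0.01 86 0.535 0.149
top0 0.01 35 0.528 0.148
side0 -0.07 41 0.51 0.118
side0 -0.05 80 0.519 0.139
side0 -0.03 89 0.525 0.145
side0 -0.01 70 0.532 0.146
side0 0.01 37 0.526 0.146
t 29.8 at [ 0.4179 -0.1878  0.3243] yaw 96.0 F [ 0.3  0.2 -4. ] w 0.0104 gf 78.2
turn [-0.02 -0.01  0.65]
shift [2.64 3.45 0.07]
shift [ 0.  -0.   2.5]
```

>>> arm_command(
  moves="0 0.15 0.2 0 0 0 0.33;0 0.25 0.3 0 0 0 0.32;0 0.3 0.4 0 0 0 0;0 0.35 0.45 0 0 0 0;0 0.35 0.45 0 0 0 0;0 0.35 0.45 0 0 0 0;0 0.35 0.45 0 0 0 0;0 0.25 0.35 0 0 0 0;0 0.15 0.25 0 0 0 0;0 0.1 0.15 0 0 0 0;0 0 0 0.2 0 0 0;0 0 0 0.4 0 0 0;0 0 0 0.5 0 0 0;0 0 0 0.5 0 0 0;0 0 0 0.4 0 0 0;0 0 0 0.3 0 0 0;0 0 0 0.1 0 0 0;0 0 0 0 0 0 0;0 0 0 0 0 0 0",
)

```text
time_s: 32.2
ee_pos: [0.6163, -0.0205, 0.1817]
tool_rot: [3.14, 0.0, 1.623]
wrist_force: [-0.6, 0.3, -3.9]
grip_width: 0.0107
grasp_force: 78.2
```

```bash
python3 -c "
from h import *
im=tilt(); cv2.imwrite('pics/s9.png',im[100:340,200:520].repeat(2,0).repeat(2,1))
go(93,bed(.005,-.067,.142),bed(.037,-.067,.1325))"
```

```text
1695 [-1.11318658 -0.08637777] lo [-0.01783248  0.07589893 -0.12476871] hi [-0.02316906  0.00384513 -0.01668886]
t 32.2 at [ 0.6164 -0.0204  0.1818] yaw 93.0 F [ 0.5 -0.1 -2.6] w 0.0104 gf 78.2
turn [0.02 0.   0.  ]
shift [0.03 0.   0.66]
shift [-0.    0.53  0.16]
```

View pics/s9.png

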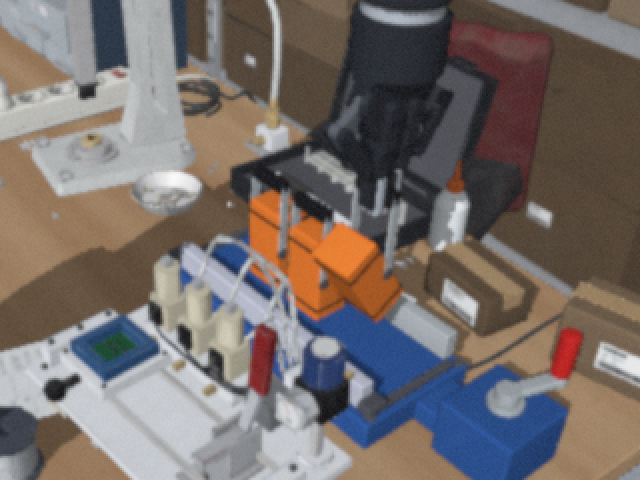

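The third case hangs over its slot (crop px (360,270)), clear of the fixture and the second case. I lower it and stand it up.

>>> arm_command(
  moves="0 0.03 0 0.2 0 0 0;0 0 0 0.2 0 0 0;0 0 0 0.13 0 0 0;0 0 0 0.1 0 0 0;0 0 0 0.03 0 0 0;0 0 0 0 0 0 0;0 0 0 0 0 0 0;0 0 0.08 0.01 0 0 0;0 0 0.08 0.01 0 0 0;0 0 0.08 0.02 0 0 0;0 0 0.08 0.02 0 0 0;0 0 0.08 0.03 0 0 0;0 0 0.08 0.03 0 0 0;0 0 0.05 0.04 0 0 0;0 0 0 0.01 0 0 0;0 0 0 0 0 0 0",
)

```text
time_s: 34.25
ee_pos: [0.6472, -0.0169, 0.1326]
tool_rot: [-3.141, -0.0, 1.623]
wrist_force: [-2.1, -0.0, 12.8]
grip_width: 0.0104
grasp_force: 80.7
```

```bash
python3 -c "
from h import *
im,p=cloud('side'); cv2.imwrite('pics/s10.png',im[100:340,200:520].repeat(2,0).repeat(2,1)); go(93,bed(.037,-.067,.1325))"
```

```text
t 34.3 at [ 0.6472 -0.0169  0.1327] yaw 93.0 F [-2.5  0.4 13.8] w 0.0105 gf 80.7
turn [-0.01 -0.    0.  ]
shift [-0.    0.02  0.  ]
```

View pics/s10.png

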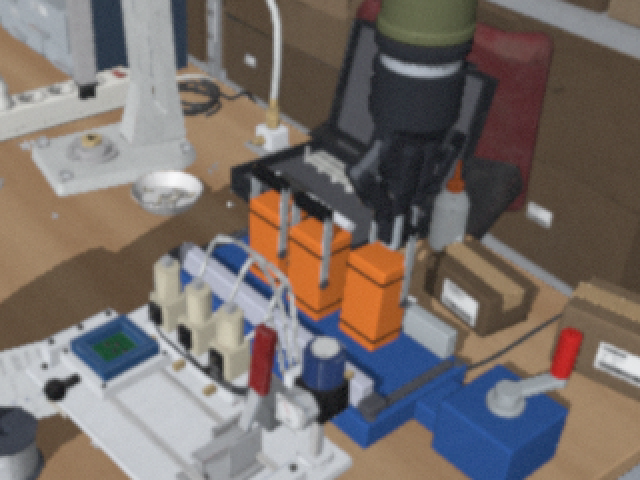

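All three cases look upright (crop px (270,240), (320,265), (372,295)). I release, rise and go to the crank.

>>> arm_command(
  moves="0.1 0 0 0 0 0 0;0.2 0 0 0 0 0 0;0.3 0 0 0 0 0 0;0.35 0 0 0 0 0 0;0.35 0 0 0 0 0 0;0.35 0 0 -0.2 0 0 0;0.35 0 0 -0.4 0 0 0;0.35 0 0 -0.5 0 0 0;0.35 0 0 -0.5 0 0 0;0.5 0 0 -0.5 0 0 0.65;0.6 0 0 0 0 0 0;0.6 0 0 0 0 0 0",
)

```text
time_s: 35.8
ee_pos: [0.647, -0.0167, 0.257]
tool_rot: [-3.141, -0.0, 1.572]
wrist_force: [0.5, 0.3, -0.3]
grip_width: 0.0512
grasp_force: 0.0
```

```bash
cat >> h.py <<'E'
def stand():
    im,p=cloud('side')
    for y in(-.0185,.048,.113):
        q=p[(p[...,2]>.115)&(p[...,2]<.128)&(im[...,2]>150)&(im[...,0]<90)&(np.abs(p[...,0]-.61)<.08)&(np.abs(p[...,1]-y)<.032)]; print('standing top',rect(q),np.median(q,0).round(4),len(q))
    return im,p
E
python3 -c "
from h import *
stand(); go(90,(.6852,-.1867,.25),(.6852,-.1867,.092))"
```

```text
standing top (array([622.3, -41.8]), 39.6, 16.8, -1.0) [ 0.6207 -0.0427  0.1207] 128
standing top (array([616.7,  47.5]), 46.0, 38.3, -88.0) [0.6106 0.0492 0.1203] 201
standing top (array([610.2, 111.4]), 43.8, 29.8, -88.0) [0.6029 0.1172 0.1204] 136
t 35.9 at [ 0.6467 -0.0167  0.2564] yaw 90.1 F [-0.6  0.5 -0.6] w 0.0511 gf 0.0
turn [-0.02 -0.    0.01]
shift [-2.83  0.64  0.11]
shift [ 0.   -0.    2.63]
```

>>> arm_command(
  moves="0.5 -0.2 0.05 0 0 0 0;0.5 -0.35 0.08 0 0 0 0;0.5 -0.5 0.1 0.02 0 0 0;0.5 -0.5 0.12 0.03 0 0 0;0.5 -0.5 0.12 0.03 0 0 0;0.5 -0.4 0.1 0.03 0 0 0;0.5 -0.25 0.05 0 0 0 0;0.5 -0.13 0.02 0 0 0 0;0.5 0 0 0.3 0 0 0;0.5 0 0 0.5 0 0 0;0.5 0 0 0.5 0 0 0;0.5 0 0 0.2 0 0 0;0.5 0 0 0 0 0 0;0.5 0 0 0 0 0 0",
)

```text
time_s: 37.6
ee_pos: [0.687, -0.1867, 0.162]
tool_rot: [3.139, 0.001, 1.572]
wrist_force: [-0.6, -0.2, 0.4]
grip_width: 0.0428
grasp_force: 0.0
```

```bash
python3 -c "
from h import *
im,p=cloud('wrist'); s=robot.get_state()['ee_pos']
h=cv2.cvtColor(im,cv2.COLOR_BGR2HSV); r=((h[...,0]<5)|(h[...,0]>174))&(h[...,1]>150)&(np.abs(p-s)[...,:2].max(-1)<.04)
k=p[r]; print(len(k),k.max(0),k.min(0)); t=k[k[:,2]>k[:,2].max()-.006]; print(t.mean(0),t.max(0),t.min(0))
stand(); go(90,(.6852,-.1867,.092))"
```

```text
1076 [ 0.69304549 -0.17701047  0.125766  ] [ 0.67659163 -0.193036    0.08283965]
[ 0.68485129 -0.18453789  0.12365787] [ 0.6929956  -0.17710139  0.125766  ] [ 0.67659163 -0.193036    0.11984926]
standing top (array([622. , -41.4]), 40.5, 17.8, 0.5) [ 0.6201 -0.0427  0.1207] 130
standing top (array([616.1,  48.2]), 45.4, 38.3, -87.5) [0.6102 0.0483 0.1203] 204
standing top (array([611.1, 106.9]), 34.6, 29.9, -89.4) [0.602  0.109  0.1203] 87
t 37.7 at [ 0.6869 -0.1868  0.162 ] yaw 90.0 F [ 0.2 -0.4 -0.5] w 0.0427 gf 0.0
turn [0.03 0.01 0.01]
shift [ 0.   -0.03  1.17]
```

>>> arm_command(
  moves="0.5 0 -0.03 0.3 0 0 0;0.5 0 0 0.4 0 0 0;0.5 0 0 0.3 0 0 0;0.5 0 0 0.17 0 0 0;0.5 0 0 0 0 0 0;0 0 0 0 0 0 0;0 0 0 0 0 0 0;0 0 0 0 0 0 0;0 0 0 0 0 0 0;0 0 0 0 0 0 0;0 0 0 0 0 0 0",
  grip_force=50,
)

```text
time_s: 39.08
ee_pos: [0.6853, -0.1868, 0.0913]
tool_rot: [3.139, 0.001, 1.571]
wrist_force: [1.4, 0.1, 5.5]
grip_width: 0.0168
grasp_force: 48.9
```

```bash
python3 -c "
from h import *
go(90)
s=robot.get_state()['ee_pos']; c=np.array([.637,-.174]); v=s[:2]-c; a0=np.degrees(np.arctan2(v[1],v[0])); print(a0,np.hypot(*v))
# rows per 18 deg: (tool x = world y, tool y = world x)
for i in range(20):
    a,b=np.radians(a0-18*i),np.radians(a0-18*(i+1)); print(round(.05*(np.sin(b)-np.sin(a))/.06,2),round(.05*(np.cos(b)-np.cos(a))/.06,2),end=' ; ')"
```

```text
t 39.1 at [ 0.6853 -0.1868  0.0913] yaw 90.0 F [1.4 0.1 5.5] w 0.0168 gf 48.9
turn [0.03 0.01 0.01]
-14.866628051221866 0.04992673379624197
-0.24 -0.11 ; -0.19 -0.17 ; -0.13 -0.23 ; -0.05 -0.25 ; 0.03 -0.26 ; 0.11 -0.24 ; 0.17 -0.19 ; 0.23 -0.13 ; 0.25 -0.05 ; 0.26 0.03 ; 0.24 0.11 ; 0.19 0.17 ; 0.13 0.23 ; 0.05 0.25 ; -0.03 0.26 ; -0.11 0.24 ; -0.17 0.19 ; -0.23 0.13 ; -0.25 0.05 ; -0.26 -0.03 ;
```

>>> arm_command(
  moves="0 -0.24 -0.11 0 0 0 0;0 -0.19 -0.17 0 0 0 0;0 -0.13 -0.23 0 0 0 0;0 -0.05 -0.25 0 0 0 0;0 0.03 -0.26 0 0 0 0",
)

```text
time_s: 39.7
ee_pos: [0.6251, -0.2226, 0.0913]
tool_rot: [3.136, 0.002, 1.571]
wrist_force: [4.7, -0.4, 3.3]
grip_width: 0.0164
grasp_force: 49.1
```

>>> arm_command(
  moves="0 0.11 -0.24 0 0 0 0;0 0.17 -0.19 0 0 0 0;0 0.23 -0.13 0 0 0 0;0 0.25 -0.05 0 0 0 0;0 0.26 0.03 0 0 0 0",
)

```text
time_s: 40.33
ee_pos: [0.5882, -0.1622, 0.0912]
tool_rot: [3.14, 0.003, 1.57]
wrist_force: [1.7, -3.8, 5.8]
grip_width: 0.0161
grasp_force: 49.5
```

```bash
python3 -c "
from h import *
go(90); im,p=stand(); cv2.imwrite('pics/s11.png',im[100:340,250:570].repeat(2,0).repeat(2,1))"
```

```text
t 40.3 at [ 0.5882 -0.1622  0.0912] yaw 89.9 F [ 1.7 -3.8  5.8] w 0.0161 gf 49.5
turn [ 0.01  0.04 -0.02]
standing top (array([621.5, -41.4]), 40.2, 17.8, 1.1) [ 0.6194 -0.043   0.1206] 133
standing top (array([615.9,  47.6]), 46.6, 37.8, -83.5) [0.6105 0.0486 0.1204] 202
standing top (array([610.7, 107.2]), 36.6, 30.9, -83.6) [0.603  0.112  0.1204] 101
```

View pics/s11.png

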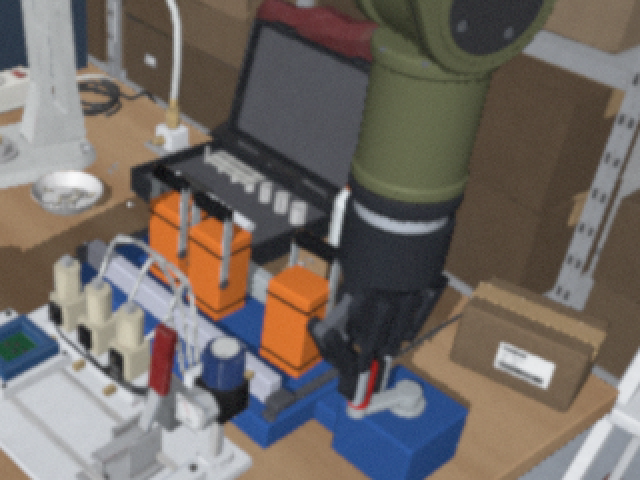

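The crank turns freely (knob at crop px (368,385)) and the cases still stand. I keep turning.

>>> arm_command(
  moves="0 0.24 0.11 0 0 0 0;0 0.19 0.17 0 0 0 0;0 0.13 0.23 0 0 0 0;0 0.05 0.25 0 0 0 0;0 -0.03 0.26 0 0 0 0;0 -0.11 0.24 0 0 0 0;0 -0.17 0.19 0 0 0 0;0 -0.23 0.13 0 0 0 0;0 -0.25 0.05 0 0 0 0;0 -0.26 -0.03 0 0 0 0;0 -0.24 -0.11 0 0 0 0;0 -0.19 -0.17 0 0 0 0;0 -0.13 -0.23 0 0 0 0;0 -0.05 -0.25 0 0 0 0;0 0.03 -0.26 0 0 0 0;0 0.11 -0.24 0 0 0 0;0 0.17 -0.19 0 0 0 0;0 0.23 -0.13 0 0 0 0;0 0.25 -0.05 0 0 0 0;0 0.26 0.03 0 0 0 0",
)

```text
time_s: 42.88
ee_pos: [0.5882, -0.1618, 0.0911]
tool_rot: [3.141, 0.003, 1.57]
wrist_force: [1.7, -5.0, 6.5]
grip_width: 0.0165
grasp_force: 49.6
```

```bash
python3 -c "
from h import *
go(90); stand()"
```

```text
t 42.9 at [ 0.5882 -0.1618  0.0911] yaw 89.9 F [ 1.7 -5.   6.5] w 0.0165 gf 49.6
turn [ 0.01  0.03 -0.01]
standing top (array([622.2, -41.4]), 40.9, 17.6, 1.0) [ 0.6203 -0.0431  0.1206] 134
standing top (array([616.5,  48.3]), 45.8, 38.2, -87.3) [0.6099 0.0489 0.1203] 202
standing top (array([610.4, 108.8]), 35.9, 30.4, -83.0) [0.6033 0.1134 0.1204] 107
```

>>> arm_command(
  moves="0 0.24 0.11 0 0 0 0;0 0.19 0.17 0 0 0 0;0 0.13 0.23 0 0 0 0;0 0.05 0.25 0 0 0 0;0 -0.03 0.26 0 0 0 0;0 -0.11 0.24 0 0 0 0;0 -0.17 0.19 0 0 0 0;0 -0.23 0.13 0 0 0 0;0 -0.25 0.05 0 0 0 0;0 -0.26 -0.03 0 0 0 0;0 -0.24 -0.11 0 0 0 0;0 -0.19 -0.17 0 0 0 0;0 -0.13 -0.23 0 0 0 0;0 -0.05 -0.25 0 0 0 0;0 0.03 -0.26 0 0 0 0",
)

```text
time_s: 44.8
ee_pos: [0.6252, -0.2226, 0.0913]
tool_rot: [3.136, 0.002, 1.571]
wrist_force: [2.9, -2.6, 3.9]
grip_width: 0.0165
grasp_force: 49.4
```

```bash
python3 -c "
from h import *
go(90); stand()"
```

```text
t 44.8 at [ 0.6252 -0.2226  0.0913] yaw 90.0 F [ 2.9 -2.6  3.9] w 0.0165 gf 49.4
turn [0.07 0.03 0.  ]
standing top (array([627.7, -41.7]), 40.5, 17.3, -0.4) [ 0.6245 -0.0428  0.1206] 135
standing top (array([621.2,  48.4]), 46.1, 39.8, -87.2) [0.6153 0.0487 0.1204] 201
standing top (array([616.5,  98.1]), 32.6, 18.5, 5.9) [0.604  0.0996 0.1199] 41
```

>>> arm_command(
  moves="0 0.11 -0.24 0 0 0 0;0 0.17 -0.19 0 0 0 0;0 0.23 -0.13 0 0 0 0;0 0.25 -0.05 0 0 0 0;0 0.26 0.03 0 0 0 0;0 0.24 0.11 0 0 0 0;0 0.19 0.17 0 0 0 0;0 0.13 0.23 0 0 0 0;0 0.05 0.25 0 0 0 0;0 -0.03 0.26 0 0 0 0;0 -0.11 0.24 0 0 0 0;0 -0.17 0.19 0 0 0 0;0 0 0 0 0 0 0",
)

```text
time_s: 46.48
ee_pos: [0.6756, -0.142, 0.0911]
tool_rot: [-3.142, -0.0, 1.571]
wrist_force: [0.0, -1.5, 9.3]
grip_width: 0.0163
grasp_force: 50.0
```

```bash
python3 -c "
from h import *
go(90); stand()
v=robot.get_state()['ee_pos'][:2]-[.637,-.174]; a0=np.degrees(np.arctan2(v[1],v[0])); print(a0)
a0=20.1
for i in range(11):
    a,b=np.radians(a0-6*i),np.radians(a0-6*(i+1)); print(round(.05*(np.sin(b)-np.sin(a))/.06,3),round(.05*(np.cos(b)-np.cos(a))/.06,3),end=' ; ')"
```

```text
t 46.5 at [ 0.6756 -0.142   0.0911] yaw 90.0 F [ 0.  -1.5  9.3] w 0.0163 gf 50.0
turn [-0.   -0.    0.01]
standing top (array([638.5, -41.4]), 40.7, 17.4, -1.0) [ 0.6365 -0.0421  0.1206] 132
standing top (array([630.8,  47.1]), 48.8, 37.3, -74.4) [0.6265 0.0492 0.1202] 202
standing top (array([626.2, 109.7]), 40.5, 34.4, -78.8) [0.6195 0.1148 0.1205] 126
39.608404884324365
-0.083 0.026 ; -0.086 0.017 ; -0.087 0.008 ; -0.087 -0.001 ; -0.087 -0.01 ; -0.085 -0.019 ; -0.083 -0.028 ; -0.079 -0.037 ; -0.075 -0.045 ; -0.07 -0.052 ; -0.064 -0.059 ;
```

>>> arm_command(
  moves="0 -0.11 0.08 0 0 0 0;0 -0.12 0.05 0 0 0 0;0 -0.12 0.04 0 0 0 0;0 -0.13 0.01 0 0 0 0;0 0 0 0 0 0 0",
)

```text
time_s: 47.15
ee_pos: [0.6864, -0.166, 0.0911]
tool_rot: [-3.141, -0.007, 1.574]
wrist_force: [-0.1, 5.4, 11.3]
grip_width: 0.0166
grasp_force: 50.1
```

>>> arm_command(
  moves="0 -0.04 0 0 0 0 0;0 -0.04 0 0 0 0 0;0 0 0 0 0 0 0",
)

```text
time_s: 47.52
ee_pos: [0.6865, -0.167, 0.0911]
tool_rot: [-3.14, -0.011, 1.576]
wrist_force: [-2.6, 9.8, 12.8]
grip_width: 0.0167
grasp_force: 50.2
```

>>> arm_command(
  moves="0 -0.04 -0.01 0 0 0 0;0 0 0 0 0 0 0",
)

```text
time_s: 47.78
ee_pos: [0.6866, -0.1678, 0.0911]
tool_rot: [-3.141, -0.013, 1.577]
wrist_force: [-0.2, 11.7, 11.7]
grip_width: 0.0167
grasp_force: 50.1
```

>>> arm_command(
  moves="0 -0.04 -0.01 0 0 0 0;0 0 0 0 0 0 0;0 0 0 0 0 0 0",
)

```text
time_s: 48.15
ee_pos: [0.6867, -0.1687, 0.0911]
tool_rot: [3.141, -0.015, 1.578]
wrist_force: [-0.1, 14.0, 12.2]
grip_width: 0.0162
grasp_force: 50.1
```

```bash
python3 -c "
from h import *
go(90); im,p=stand()
im,p=cloud('top'); z=p[...,2]; h=cv2.cvtColor(im,cv2.COLOR_BGR2HSV)
j=np.zeros((480,640),np.uint8); j[165:250,262:430]=((np.abs(z-.058)<.006)&(h[...,1]<90))[165:250,262:430]
n,l,st,ce=cv2.connectedComponentsWithStats(j)
for i in range(1,n):
    if st[i,4]>60: print('jaw',ce[i].round(),st[i,4],rect(p[l==i]))
"
```

```text
t 48.1 at [ 0.6867 -0.1687  0.0911] yaw 90.4 F [-0.1 14.  12.2] w 0.0162 gf 50.1
turn [ 0.01 -0.18  0.08]
standing top (array([639.8, -41.7]), 40.2, 17.6, -1.3) [ 0.6367 -0.0424  0.1205] 134
standing top (array([634.6,  49.2]), 46.6, 39.5, -86.3) [0.6277 0.0491 0.1204] 202
standing top (array([628.1, 103.8]), 34.5, 29.5, 13.3) [0.6186 0.1076 0.1203] 79
jaw [337. 175.] 597 (array([663.3,  74.2]), 222.6, 16.2, -87.1)
jaw [348. 204.] 1118 (array([609.5,  49.3]), 268.2, 15.7, -86.9)
```

The jaw has bitten: the gap is about 40 mm and the knob force 14 N. I let go and back off.

>>> arm_command(
  moves="0.15 0 0 0 0 0 0;0.3 0 0 0 0 0 0;0.5 0 0 0 0 0 0;0.5 0 0 0 0 0 0;0.5 0 0 0 0 0 0;0.5 0 0 -0.2 0 0 0;0.5 0 0 -0.4 0 0 0;0.5 0 0 -0.5 0 0 0;0.5 0 0 -0.5 0 0 0;0.5 0 0 -0.5 0 0 0;0.5 0 -0.4 -0.4 0 0 0;0.5 0 -0.5 0 0 0 0;0.5 0 -0.5 0 0 0 0;0.5 0 -0.5 0 0 0 0;0.5 0 0 0 0 0 0;0.5 0 0 0 0 0 0",
)

```text
time_s: 50.25
ee_pos: [0.5719, -0.1806, 0.2411]
tool_rot: [3.139, 0.0, 1.572]
wrist_force: [0.2, 0.1, 0.1]
grip_width: 0.0427
grasp_force: 0.0
```

```bash
python3 -c "
from h import *
go(90); im,p=stand(); cv2.imwrite('pics/s12.png',im[100:340,200:520].repeat(2,0).repeat(2,1))
im,p=cloud('top'); z=p[...,2]; h=cv2.cvtColor(im,cv2.COLOR_BGR2HSV)
j=np.zeros((480,640),np.uint8); j[165:250,262:430]=((np.abs(z-.058)<.006)&(h[...,1]<90))[165:250,262:430]
n,l,st,ce=cv2.connectedComponentsWithStats(j)
for i in range(1,n):
    if st[i,4]>60: print('jaw',ce[i].round(),st[i,4],rect(p[l==i]))
h=cv2.cvtColor(im,cv2.COLOR_BGR2HSV); r=((h[...,0]<5)|(h[...,0]>174))&(h[...,1]>150)&(z>.1)&(z<.135)&(np.abs(p[...,0]-.66)<.05)&(np.abs(p[...,1]+.17)<.06)
k=p[r]; print('knob',np.median(k,0) if len(k) else 0)"
```

```text
t 50.2 at [ 0.5719 -0.1806  0.2411] yaw 90.0 F [0.2 0.1 0.1] w 0.0427 gf 0.0
turn [0.03 0.   0.01]
standing top (array([639.8, -40.9]), 38.4, 17.5, 3.0) [ 0.6366 -0.0419  0.1204] 131
standing top (array([635.7,  49.7]), 46.5, 40.4, -88.5) [0.6273 0.0487 0.1204] 206
standing top (array([628.8, 110.4]), 45.9, 32.5, -86.4) [0.6196 0.1167 0.1207] 139
jaw [337. 175.] 593 (array([663.2,  74.3]), 222.2, 15.9, -87.0)
jaw [348. 204.] 1118 (array([609.6,  49.6]), 267.6, 15.8, -87.0)
knob [ 0.68494665 -0.15931429  0.1227785 ]
```

View pics/s12.png

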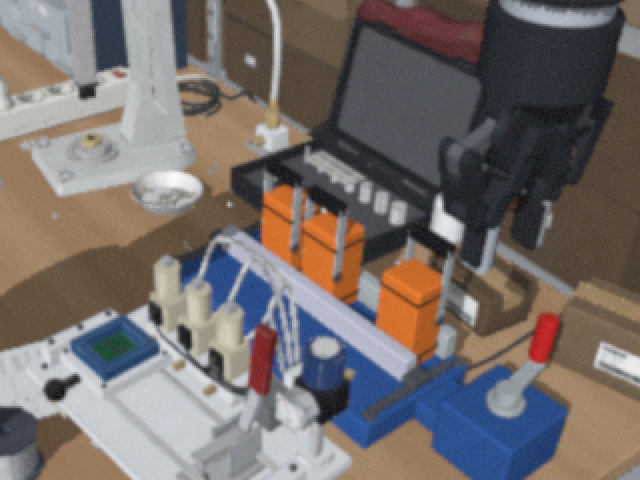

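The final view shows all three cases upright between the jaws (crop px (283,225), (333,255), (410,305)), the dish untouched and the knob released at (545,340). The measured crank angle is slightly short of the nominal bite, so I'll regrip the knob centred on the pads and check the pinch again.

```bash
python3 -c "
from h import *
im,p=cloud('side'); h=cv2.cvtColor(im,cv2.COLOR_BGR2HSV); z=p[...,2]; r=((h[...,0]<5)|(h[...,0]>174))&(h[...,1]>150)&(z>.12)&(z<.135)&(np.abs(p[...,0]-.66)<.05)&(np.abs(p[...,1]+.17)<.06)
print('knob top side',p[r].mean(0))
go(90,(.6855,-.162,.20),(.6855,-.162,.092))"
```

```text
knob top side [ 0.68401201 -0.16586224  0.12367911]
t 50.4 at [ 0.5719 -0.1804  0.2404] yaw 90.1 F [-0.2 -0.7  0.3] w 0.0427 gf 0.0
turn [ 0.01 -0.    0.02]
shift [0.31 1.89 0.67]
shift [ 0.  -0.   1.8]
```

>>> arm_command(
  moves="0.5 0.1 0.4 0.1 0 0 0;0.5 0.1 0.5 0.2 0 0 0;0.5 0.08 0.5 0.2 0 0 0;0.5 0 0.3 0.17 0 0 0;0.5 0 0.19 0 0 0 0;0.5 0 0 0 0 0 0;0.5 0 0 0.5 0 0 0;0.5 0 0 0.6 0 0 0;0.5 0 0 0.5 0 0 0;0.5 0 0 0.2 0 0 0;0.5 0 0 0 0 0 0;0 0 0 0 0 0 0;0 0 0 0 0 0 0;0 0 0 0 0 0 0;0 0 0 0 0 0 0;0 0 0 0 0 0 0",
  grip_force=90,
)

```text
time_s: 52.4
ee_pos: [0.6858, -0.164, 0.094]
tool_rot: [3.138, 0.001, 1.571]
wrist_force: [0.2, -0.7, 5.5]
grip_width: 0.0154
grasp_force: 87.8
```

>>> arm_command(
  moves="0 -0.03 0.01 0 0 0 0;0 -0.03 0.01 0 0 0 0;0 0 0 0 0 0 0;0 0 0 0 0 0 0",
)

```text
time_s: 52.9
ee_pos: [0.6861, -0.1649, 0.0939]
tool_rot: [3.14, -0.003, 1.573]
wrist_force: [-1.2, 4.1, 9.9]
grip_width: 0.0151
grasp_force: 88.0
```

>>> arm_command(
  moves="0 -0.03 0 0 0 0 0;0 -0.03 0 0 0 0 0;0 0 0 0 0 0 0;0 0 0 0 0 0 0",
)

```text
time_s: 53.4
ee_pos: [0.6863, -0.1662, 0.0938]
tool_rot: [3.14, -0.006, 1.574]
wrist_force: [-1.5, 7.2, 10.1]
grip_width: 0.0157
grasp_force: 88.0
```

>>> arm_command(
  moves="0 -0.04 0 0 0 0 0;0 -0.04 0 0 0 0 0;0 -0.04 0 0 0 0 0;0 0 0 0 0 0 0;0 0 0 0 0 0 0",
)

```text
time_s: 54.02
ee_pos: [0.6867, -0.1692, 0.0938]
tool_rot: [3.141, -0.012, 1.576]
wrist_force: [-2.5, 12.7, 11.1]
grip_width: 0.0156
grasp_force: 88.2
```

>>> arm_command(
  moves="0 -0.03 0 0 0 0 0;0 0 0 0 0 0 0;0 0 0 0 0 0 0",
)

```text
time_s: 54.4
ee_pos: [0.6868, -0.1697, 0.0938]
tool_rot: [3.141, -0.013, 1.577]
wrist_force: [-3.4, 13.6, 11.5]
grip_width: 0.0154
grasp_force: 88.2
```

The knob again holds firm at about 14 N, so the clamp is tight. I release and retreat.

>>> arm_command(
  moves="0.15 0 0 0 0 0 0;0.3 0 0 0 0 0 0;0.5 0 0 0 0 0 0;0.5 0 0 0 0 0 0;0.5 0 0 0 0 0 0;0.5 0 0 -0.2 0 0 0;0.5 0 0 -0.4 0 0 0;0.5 0 0 -0.5 0 0 0;0.5 0 0 -0.5 0 0 0;0.5 0 0 -0.5 0 0 0;0.5 0 -0.4 -0.4 0 0 0;0.5 0 -0.5 0 0 0 0;0.5 0 -0.5 0 0 0 0;0.5 0 -0.5 0 0 0 0;0.5 0 0 0 0 0 0;0.5 0 0 0 0 0 0",
)

```text
time_s: 56.4
ee_pos: [0.5725, -0.18, 0.2429]
tool_rot: [3.139, 0.0, 1.572]
wrist_force: [0.0, -0.3, -0.2]
grip_width: 0.0427
grasp_force: 0.0
```

```bash
python3 -c "
from h import *
go(90); im,p=stand()
im,p=cloud('top'); z=p[...,2]; h=cv2.cvtColor(im,cv2.COLOR_BGR2HSV)
j=np.zeros((480,640),np.uint8); j[165:250,262:430]=((np.abs(z-.058)<.006)&(h[...,1]<90))[165:250,262:430]
n,l,st,ce=cv2.connectedComponentsWithStats(j)
for i in range(1,n):
    if st[i,4]>60: print('jaw',st[i,4],rect(p[l==i]))
r=((h[...,0]<5)|(h[...,0]>174))&(h[...,1]>150)&(z>.1)&(z<.135)&(np.abs(p[...,0]-.66)<.05)&(np.abs(p[...,1]+.17)<.06)
print('knob',np.median(p[r],0)); print(robot.finish_job())"
```

```text
t 56.4 at [ 0.5725 -0.18    0.2429] yaw 90.1 F [ 0.  -0.3 -0.2] w 0.0427 gf 0.0
turn [0.03 0.   0.01]
standing top (array([639.7, -41.8]), 39.5, 17.2, 0.2) [ 0.6369 -0.0425  0.1206] 136
standing top (array([635.4,  49.3]), 47.4, 40.2, -85.8) [0.6282 0.0491 0.1204] 204
standing top (array([628.6, 111.2]), 43.5, 32.7, -88.9) [0.6206 0.1158 0.1206] 137
jaw 589 (array([663.2,  74.3]), 222.5, 15.8, -87.0)
jaw 1114 (array([609.7,  49.6]), 267.9, 15.8, -87.1)
knob [ 0.68525236 -0.15962757  0.12266532]
the job is handed in; nothing more can be done
None
```

The job is handed in: all three cases present stand heavy end down in the clamp, which is tight (about 14 N at the knob, crank stopped near 18.4 rad against the nominal 18.7); the arm has let go and the dish was left alone.

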